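# Clear and stack the vial tray

### The job

Take the green scraper block and wipe the four loose vial caps off the blue deck of the lower tray into the grey trough in front of it, touching the caps only with the scraper and not with the fingers. Then slide the orange vial tray along the rack (do not lift it off) onto the lower tray until all four of its pins have dropped home into the sockets and it sits flat. Finish with the scraper standing upright on the bare desk, clear of the rack, the caps in the trough, and everything else where it was.

Things in the scene. Friction and masses are not known exactly. Their poses are not given: they have to be found in the camera images.
- rack: Fixed rack, origin on the desk under its centre; y along its length, x away from the robot (yaw up to 0.12 rad). Flat top 50 mm above the desk, x -95 to +75, y -265 to +265 mm: white parking ledges at |y| > 100 mm; between them the blue deck of the lower tray with 18 mm square sockets, 12 mm deep, at (60, 55), (-32, 55), (38, -55), (-10, -55) mm.
- dock (a point): Point on the deck (rack x = 14, y = 0, z = 50 mm) where the tray's origin comes when its pins are home. The tray then stands 1 mm off the fence; each pin has 2.5 mm play all round.
- fence (a point): Middle of the top front edge of the aluminium fence along the rack's far side: its face is at rack x = +75 mm, it runs from y = -255 to +255 mm, 8 mm thick, its top 22 mm above the deck.
- trough (a point): Centre of the inner floor of the open grey trough, part of the rack, on the desk against the deck's front edge: rack x = -195 to -95, y = -110 to +110 mm, rim 30 mm above the desk (20 mm below the deck), walls and floor 3 mm.
- tray: Orange vial tray (vials fixed in), 120 (x) by 140 (y) by 30 mm, about 0.45 kg; origin: centre of its underside. Four pins, 13 mm across, 8 mm long, feet tapered to 9 mm, below it at (+-46, 55), (+-24, -55) mm. It stands on them on the left or right parking ledge, off the fence, up to 0.2 rad askew; its axes point about like the rack's: it goes in as it stands, sliding freely, and drops 8 mm.
- scraper: Green scraper block, 0.22 kg, standing on the desk to the front left or front right; origin: centre of its underside. Blade 26 mm thick (x), 110 mm long (y), 46 mm high; on it a black rubber grip 24 mm (x) by 50 mm (y), from 46 to 92 mm above the origin, centred.
- sharps_box: Yellow box 90 x 80 mm, 93 mm high, standing on the other parking ledge; leave alone. Origin: centre of underside.
- stapler: Stapler 40 x 115 mm, 46 mm high, on the desk on the other front side; leave alone. Origin: centre of underside.
- canister: Steel lidded canister, 96 mm across, 115 mm high; leave alone. Origin: centre of underside.
- pink_bottle: Pink bottle, 64 mm across, 150 mm high; leave alone. Origin: centre of underside.
- glove_box: Cardboard box 160 x 90 mm, 70 mm high, on the right; leave alone. Origin: centre of underside.
- pen_pot: Black square pot with pens, 80 mm square, 134 mm high with pens; leave alone. Origin: centre of underside.
- cap0: round vial cap, 31 mm across, 9 mm thick, 14 g, lying loose on the blue deck of the lower tray; origin: centre of its underside
- cap1: round vial cap, 31 mm across, 9 mm thick, 14 g, lying loose on the blue deck of the lower tray; origin: centre of its underside
- cap2: round vial cap, 31 mm across, 9 mm thick, 14 g, lying loose on the blue deck of the lower tray; origin: centre of its underside
- cap3: round vial cap, 31 mm across, 9 mm thick, 14 g, lying loose on the blue deck of the lower tray; origin: centre of its underside

How it is judged:
On the way, in this order (a step that is already met when the one before it is completed fails the run):
1. all four caps lie in the trough (x of cap0 in the frame of rack between -0.198 and -0.095 m and y of cap0 in the frame of rack between -0.112 and 0.112 m and z of each of cap0, cap1, cap2, cap3 in the frame of rack below 0.04 m and x of cap1 in the frame of rack between -0.198 and -0.095 m and y of cap1 in the frame of rack between -0.112 and 0.112 m and x of cap2 in the frame of rack between -0.198 and -0.095 m and y of cap2 in the frame of rack between -0.112 and 0.112 m and x of cap3 in the frame of rack between -0.198 and -0.095 m and y of cap3 in the frame of rack between -0.112 and 0.112 m), for 0.2 s.
2. the tray's pins are home in the sockets of the lower tray (z of tray in the frame of rack below 0.0535 m and horizontal distance between tray and dock below 0.006 m and angle between the x axis of tray and the x axis of rack, either way round below 0.08 rad and angle between tray's own z axis and vertical below 0.03 rad), for 0.2 s.
At the end, for the whole second after the job is handed in: All caps lie in the trough; the tray is home (floor within 3.5 mm of the deck, origin within 6 mm of the dock point, askew under 0.08 rad, level within 0.03 rad); the scraper stands upright (0.15 rad) on the bare desk, not in, on or against the rack; all at rest (all of step 1 and all of step 2 and linear speed of each of tray, scraper below 0.01 m/s and height (world z) of scraper below 0.008 m and angle between scraper's own z axis and vertical below 0.15 rad and contact force between scraper and rack below 0.1 N and (x of scraper in the frame of rack below -0.205 m or x of scraper in the frame of rack above 0.09 m or y of scraper in the frame of rack above 0.12 m or y of scraper in the frame of rack below -0.12 m)); the robot touches nothing.
It fails at once if the fingers touch a cap (contact force between the fingers and cap0 above 0.5 N or contact force between the fingers and cap1 above 0.5 N or contact force between the fingers and cap2 above 0.5 N or contact force between the fingers and cap3 above 0.5 N).
It fails at once if the tray is lifted off the rack (more than 30 mm above the deck) or falls off it or tips (z of tray in the frame of rack above 0.08 m or z of tray in the frame of rack below 0.035 m or angle between tray's own z axis and vertical above 0.35 rad).
It fails at once if a bystander is moved by more than 30 mm or tipped (distance of any of sharps_box, stapler, canister, pink_bottle, glove_box, pen_pot from where it was at the start of the episode above 0.03 m or angle between any of sharps_box, stapler, canister, pink_bottle, glove_box, pen_pot's own z axis and vertical above 0.35 rad).
It also fails if it takes over 72 s, if anything falls off the work surface, if the arm or the gripper's body presses on something with over 40 N, if the wrist force passes 120 N, or if a joint passes its speed limit or range.

### The arm

A 7-joint arm with a two-finger parallel gripper is mounted at the origin on the work surface. World frame = base frame: x ahead of the robot, y to its left, z up, the work surface at z = 0. Lengths are in m, angles in rad, forces in N, time in s.
With the tool pointing down it reaches from about 0.425 to 1.025 m from the base axis. Payload 9.4 kg.
Tool frame: the origin (TCP) lies midway between the tips of the shut fingers; the grasp point (between the pads) lies 19 mm behind it; z points along the fingers, y is the direction in which the jaws open and shut (so a half turn about z gives the same grasp; the last joint's range is limited). The gripper opens to 85 mm and grips with 20 to 120 N. Pads are 22 mm wide; open, the fingers measure 114 mm over their backs; the gripper's body (76 mm by 85 mm) begins 54 mm behind the grasp point. The pads swing forward as they close: fully open they stand 13 mm farther back than shut.
Start: joints at [-1.247, 0.599, -0.003, 1.599, 0.002, 0.943, -0.08], TCP at [0.283, 0.668, 0.231] pointing down, gripper open.
Joint ranges: [-2.57, 2.57], [-0.35, 1.97], [-1.29, 1.29], [0.11, 2.56], [-1.05, 4.19], [0.11, 1.86], [-2.63, 2.63]. Speed limits (rad/s): [2.22, 2.22, 3.01, 3.01, 3.14, 3.14, 3.14].

### API

Orientations are given as a rotation vector (axis times angle).
In Python, from rig import manip, cams gives the robot as it stands.
- The arm moves only by the shell command python3 -m pendant 'ROWS' [FORCE]. ROWS is JSON, one flat list of numbers, 5 for each row, row after row: the shift along the tool's x, y, z in m, then the turn about the tool's z in degrees, then the finger opening in m, from 0 to 0.0854. A call has 1 to 12 rows; each row is the pose to reach, as a shift and turn from the pose commanded when the call began, along the tool's axes at that moment; what a row does not reach only later rows make up. A row lasts 1/12 s, in which the tool goes at most 41.7 mm and 7.16 degrees, less where a joint would pass 70% of its speed; a pose out of reach is approached as far as the arm can. A call with a gripper value outside its range is refused whole. The fingers move at their own pace and stop on an object; FORCE is the grip in N (left out, the last holds). Time passes only in rows, so rows that repeat a pose let the fingers close. It gives the time, the measured TCP pose, the force and the opening at its end, in the units of the state.
- manip.state(): the state, without advancing time (a new reading comes with each control period).
- cams.get_image(name): name is "scene" or "side" or "wrist"; returns a dict with "color" (480x640x3 uint8, blue, green, red), "mtx" (3x3 intrinsics, pixels), "rvec" (rotation vector, rad) and "tvec" (3), from world to camera coordinates, as OpenCV has them; the wrist camera has in their place "tool_from_camera" (4x4, takes a point from camera to tool coordinates, whose origin is the TCP and whose axes are the flange's). Camera axes: x right, y down, z forward; pixel columns grow to the right and rows downward; lengths in m; the calibration is good to about 2 mm. A picture is of the moment at which its call begins: read the wrist's pose just before it. There is no depth.
- manip.job_done(): hands the job in, once; it reports no verdict.
The state is a dict: "t": time; "joint_positions": joint angles; "joint_velocities": joint speeds; "joint_efforts": joint torques, N m; "position": TCP position; "tool_rot": TCP orientation; "ft_force": force on the tool from outside, world axes, zero at the start; "moment": the same for the moment, N m; "finger_gap": finger opening in m.
Only numpy, scipy, OpenCV 4.12 (cv2) and the standard library are available. Lean on these libraries where they do the work, as an engineer would, in place of code of your own. Each camera call takes 0.05 s, during which the arm holds its last target. There are 200 camera calls.

## Working session

There is one attempt and no reset: what is moved stays moved. The work goes in short steps, Python scripts to look and compute and a shell command to move; the robot and the scene stay as the last step left them, time stands still between calls to the robot, and variables do not carry over. Pictures are saved under pics/ and viewed, about 8 in all and at most 12, crops included, and the job is handed in when it is done.

```bash
ls; mkdir -p pics; python3 - <<'E'
from rig import manip,cams
import cv2,numpy as np
s=manip.state(); print({k:np.round(v,3) for k,v in s.items()})
for n in ["scene","side"]:
    d=cams.get_image(n); cv2.imwrite(f"pics/{n}0.png",d["color"]); np.savez(f"{n}0.npz",**d)
    R=cv2.Rodrigues(d["rvec"])[0]; print(n,d["mtx"].tolist(),(-R.T@np.array(d["tvec"]).ravel()).round(3))
d=cams.get_image("wrist");print(np.round(d["tool_from_camera"],3).tolist()); cv2.imwrite("pics/wrist0.png",d["color"])
E
```

```text
pics
{'t': np.float64(0.0), 'joint_positions': array([-1.247,  0.6  , -0.002,  1.6  ,  0.002,  0.943, -0.08 ]), 'joint_velocities': array([-0.001, -0.001, -0.002, -0.003,  0.001,  0.001, -0.001]), 'joint_efforts': array([ 0.0000e+00, -7.7645e+01,  1.5650e+00, -2.5799e+01,  1.2000e-02,
        9.0000e-03, -0.0000e+00]), 'position': array([0.283, 0.667, 0.23 ]), 'tool_rot': array([-6.250e-01, -3.079e+00,  2.000e-03]), 'ft_force': array([0.042, 0.517, 0.287]), 'moment': array([0.029, 0.005, 0.015]), 'finger_gap': np.float64(0.085)}
scene [[449.62237058786815, 0.0, 322.92939707036487], [0.0, 449.62237058786815, 242.01082803026338], [0.0, 0.0, 1.0]] [ 1.024 -0.659  0.726]
side [[624.1904290810156, 0.0, 313.9891502658012], [0.0, 624.1904290810156, 232.50243247987353], [0.0, 0.0, 1.0]] [-0.195 -1.057  1.118]
[[-0.001, -0.953, -0.303, 0.078], [1.0, -0.001, -0.0, 0.001], [0.0, -0.303, 0.953, -0.143], [0.0, 0.0, 0.0, 1.0]]
```

View pics/scene0.png

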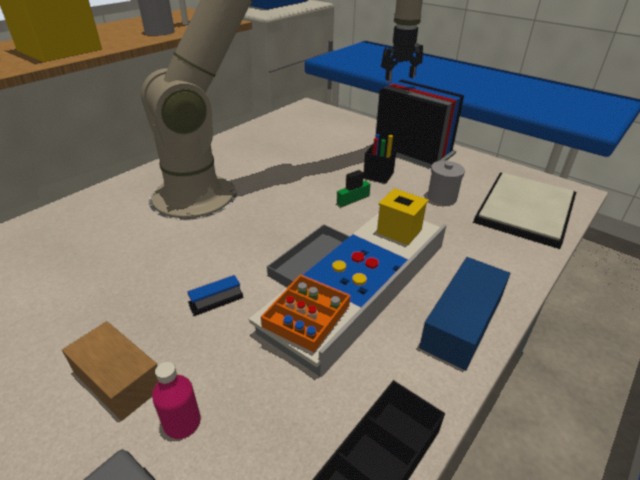

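View pics/side0.png

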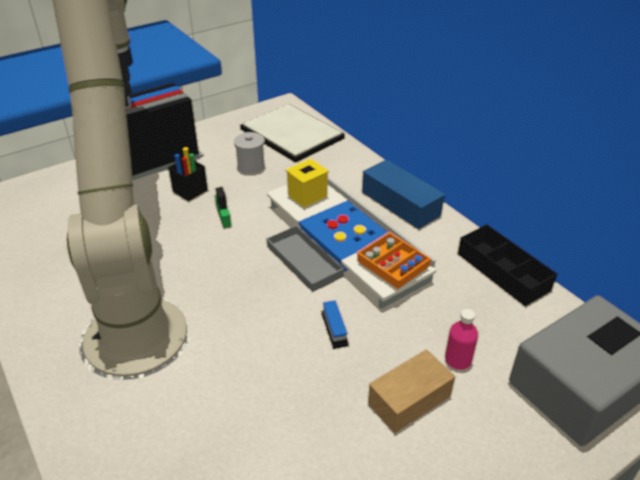

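The scene view shows the tray on the right ledge (about (305,312)) and the sharps box on the left (401,215). The scraper is front left at (353,190) beside the pen pot, the stapler is front right, and the caps are at (339,266), (359,279), (358,256) and (372,263). The side view agrees.

```bash
cat > h.py <<'E'
import cv2,numpy as np
from scipy.spatial.transform import Rotation as Ro
def cam(d,state=None):
    if "rvec" in d:
        R=cv2.Rodrigues(np.array(d["rvec"]))[0]; return np.array(d["mtx"]),R.T,-R.T@np.array(d["tvec"]).ravel()
    T=np.array(d["tool_from_camera"]); Rt=Ro.from_rotvec(state["tool_rot"]).as_matrix()
    return np.array(d["mtx"]),Rt@T[:3,:3],Rt@T[:3,3]+state["position"]
def toplane(c,px,z):
    K,R,o=c; px=np.atleast_2d(px).astype(float)
    r=(R@np.linalg.inv(K)@np.c_[px,np.ones(len(px))].T).T
    return (o+r*((z-o[2])/r[:,2])[:,None])[:,:2]
def hsv(im,lo,hi):
    return cv2.inRange(cv2.cvtColor(im,cv2.COLOR_BGR2HSV),np.array(lo),np.array(hi))
def blobs(m,amin=15):
    c,_=cv2.findContours(m,cv2.RETR_EXTERNAL,cv2.CHAIN_APPROX_NONE)
    return sorted([k for k in c if cv2.contourArea(k)>amin],key=cv2.contourArea,reverse=True)
def shot(n,f):
    from rig import manip,cams
    s=manip.state(); d=cams.get_image(n); cv2.imwrite(f"pics/{f}.png",d["color"]); np.savez(f"{f}.npz",**d,position=s["position"],tool_rot=s["tool_rot"]); return d,cam(d,s),s
COL={'green':([50,90,30],[85,255,255]),'blue':([100,120,60],[125,255,255]),'orange':([5,150,100],[18,255,255]),'yellow':([20,130,100],[35,255,255]),'red':([172,130,80],[180,255,255]),'red2':([0,150,80],[3,255,255])}
E
python3 - <<'E'
from h import *
for n in ["scene0","side0"]:
    d=np.load(n+".npz"); c=cam(d); im=d["color"]; print(n)
    for k,z in [('green',.046),('blue',.05),('orange',.088),('yellow',.059),('red',.059),('red2',.059)]:
        for b in blobs(hsv(im,*COL[k])):
            M=cv2.moments(b); p=[M['m10']/M['m00'],M['m01']/M['m00']]
            q=toplane(c,p,z)[0]
            if not(0.2<q[0]<1.1 and -.5<q[1]<.5): continue
            w=toplane(c,b[:,0],z).astype(np.float32); r=cv2.minAreaRect(w)
            print(k,int(M['m00']),np.round(p),q.round(3),'rect',np.round(r[0],3),np.round(r[1],3),round(r[2],1))
            if k in('blue','orange') and M['m00']>800: print(np.round(cv2.boxPoints(r),3).tolist())
E
```

```text
scene0
green 421 [353. 194.] [0.401 0.256] rect [0.399 0.263] [0.149 0.071] 76.3
blue 3900 [469. 301.] [0.845 0.064] rect [0.842 0.078] [0.103 0.249] 5.8
[[0.777999997138977, 0.19699999690055847], [0.8029999732971191, -0.050999999046325684], [0.906000018119812, -0.03999999910593033], [0.8809999823570251, 0.2070000022649765]]
blue 3605 [356. 268.] [ 0.602 -0.004] rect [ 0.597 -0.001] [0.159 0.196] 1.7
[[0.5149999856948853, 0.0949999988079071], [0.5210000276565552, -0.10100000351667404], [0.6790000200271606, -0.09700000286102295], [0.6740000247955322, 0.0989999994635582]]
blue 535 [213. 288.] [ 0.404 -0.257] rect [ 0.404 -0.256] [0.107 0.037] 69.7
blue 38 [299. 324.] [ 0.614 -0.215] rect [ 0.614 -0.214] [0.014 0.018] 39.9
blue 37 [311. 330.] [ 0.641 -0.211] rect [ 0.641 -0.212] [0.014 0.018] 40.1
blue 37 [288. 319.] [ 0.587 -0.219] rect [ 0.586 -0.219] [0.014 0.016] 42.4
orange 3879 [305. 312.] [ 0.625 -0.209] rect [ 0.621 -0.203] [0.132 0.159] 8.9
[[0.5440000295639038, -0.13500000536441803], [0.5680000185966492, -0.2919999957084656], [0.6980000138282776, -0.2709999978542328], [0.67400
[... 979 characters left out ...]
 [334. 319.] [ 0.39  -0.257] rect [ 0.391 -0.255] [0.109 0.032] 69.6
orange 2229 [393. 260.] [ 0.604 -0.206] rect [ 0.607 -0.203] [0.143 0.155] 8.5
[[0.5249999761581421, -0.13699999451637268], [0.5479999780654907, -0.28999999165534973], [0.6890000104904175, -0.26899999380111694], [0.6660000085830688, -0.11599999666213989]]
yellow 1417 [307. 182.] [0.635 0.229] rect [0.641 0.232] [0.243 0.124] 62.0
yellow 52 [340. 236.] [ 0.568 -0.03 ] rect [ 0.567 -0.03 ] [0.029 0.024] 55.8
yellow 51 [359. 229.] [ 0.629 -0.036] rect [ 0.629 -0.036] [0.03  0.024] 53.3
red2 25 [332. 224.] [0.581 0.024] rect [0.58  0.023] [0.022 0.016] 55.1
red2 25 [342. 219.] [0.618 0.027] rect [0.618 0.026] [0.018 0.02 ] 55.8
```

```bash
python3 -m pendant '[-0.27,-0.338,-0.07,67,0.085,-0.27,-0.338,-0.07,67,0.085,-0.27,-0.338,-0.07,67,0.085,-0.27,-0.338,-0.07,67,0.085,-0.27,-0.338,-0.07,67,0.085,-0.27,-0.338,-0.07,67,0.085,-0.27,-0.338,-0.07,67,0.085,-0.27,-0.338,-0.07,67,0.085,-0.27,-0.338,-0.07,67,0.085,-0.27,-0.338,-0.07,67,0.085,-0.27,-0.338,-0.07,67,0.085,-0.27,-0.338,-0.07,67,0.085]'
python3 -m pendant '[0,0,0,0,0.085,0,0,0,0,0.085]'
python3 - <<'E'
from h import *
d,c,s=shot("wrist","w1"); print(s["position"],s["tool_rot"],c[0].tolist(),s["joint_positions"].round(2))
for b in blobs(hsv(d["color"],*COL['green'])):
    w=toplane(c,b[:,0],.046).astype(np.float32); print(cv2.contourArea(b),cv2.minAreaRect(b),cv2.minAreaRect(w))
E
```

```text
t: 1.15
position: [0.4009, 0.246, 0.3023]
tool_rot: [2.228, 2.214, 0.001]
ft_force: [0.5, 0.9, 0.4]
finger_gap: 0.0851
t: 1.32
position: [0.3994, 0.2518, 0.3012]
tool_rot: [-2.22, -2.223, -0.001]
ft_force: [0.4, -0.1, -0.7]
finger_gap: 0.0852
[0.3994099  0.25177888 0.30124521] [-2.21971051e+00 -2.22273547e+00 -5.33882004e-04] [[358.49767358495205, 0.0, 319.7235484285726], [0.0, 358.49767358495205, 240.28702135695343], [0.0, 0.0, 1.0]] [-0.99  0.21  0.38  2.09 -0.1   0.86 -0.55]
666.0 ((313.41180419921875, 127.35296630859375), (23.768489837646484, 32.98484420776367), 14.03624439239502) ((0.3924623429775238, 0.32909342646598816), (0.032978154718875885, 0.025227844715118408), 74.49124145507812)
382.0 ((295.0096435546875, 200.85943603515625), (23.023080825805664, 19.363475799560547), 13.392498016357422) ((0.3713935315608978, 0.2501070499420166), (0.022235114127397537, 0.0256158746778965), 76.41236114501953)
```

View pics/w1.png

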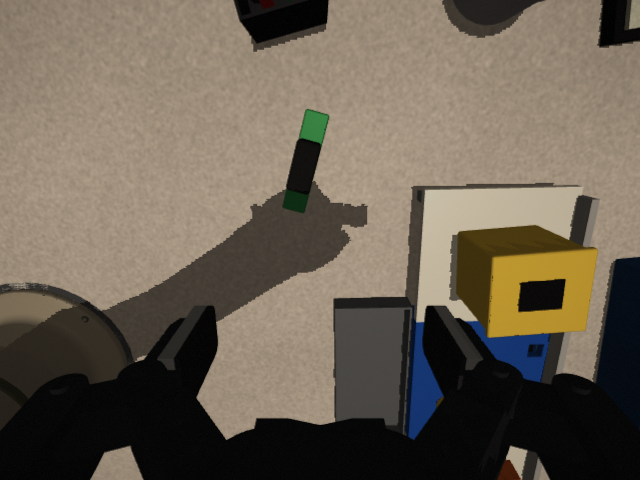

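The wrist view looks straight down (image up = +y, right = +x). The scraper runs from (317,112) to (294,210), tilted about 14°, with the pen pot well clear at (285,10). The sharps box sits on the ledge at (535,290).

```bash
python3 - <<'E'
from h import *
f=np.load("w1.npz"); c=cam(f,f)
b=np.vstack(blobs(hsv(f["color"],*COL['green'])))[:,0]
r=cv2.minAreaRect(toplane(c,b,.046).astype(np.float32)); print(r)
p=toplane(c,cv2.boxPoints(cv2.minAreaRect(b)),.046); print(p.round(4).tolist())
print('grip',toplane(c,[[297,138],[322,143],[312,192],[286,188]],.092).round(4).tolist(), toplane(c,[[304,165]],.092))
print('pot',toplane(c,[[256,42],[328,22]],.1),'box',toplane(c,[[490,336],[586,328]],.143))
R=Ro.from_rotvec(f["tool_rot"]).as_matrix(); print(R.round(3))
E
```

```text
((0.3823826313018799, 0.2923254370689392), (0.10912077873945236, 0.02568667009472847), 75.14692687988281)
[[0.3554, 0.2428], [0.3846, 0.348], [0.4087, 0.3423], [0.3815, 0.2362]]
grip [[0.3776, 0.3197], [0.4012, 0.3151], [0.3915, 0.2683], [0.3659, 0.2723]] [[0.38389308 0.29458363]]
pot [[0.34444961 0.39906312]
 [0.40604747 0.41414624]] box [[0.56311759 0.13779775]
 [0.65357006 0.14660042]]
[[-0.001  1.     0.   ]
 [ 1.     0.001  0.   ]
 [ 0.     0.    -1.   ]]
```

```bash
python3 -m pendant '[0.041,-0.017,0.04,7,0.085,0.041,-0.017,0.07,15,0.085,0.041,-0.017,0.11,15,0.085,0.041,-0.017,0.15,15,0.085,0.041,-0.017,0.19,15,0.085,0.041,-0.017,0.22,15,0.085,0.041,-0.017,0.24,15,0.085,0.041,-0.017,0.247,15,0.085,0.041,-0.017,0.247,15,0.085,0.041,-0.017,0.247,15,0.085,0.041,-0.017,0.247,15,0.01,0.041,-0.017,0.247,15,0.01]' 60
python3 -m pendant '[0,0,0,0,0.01,0,0,0,0,0.01,0,0,0,0,0.01,0,0,0,0,0.01,0,0,0,0,0.01,0,0,0,0,0.01]' 60
```

```text
t: 2.37
position: [0.383, 0.2928, 0.0556]
tool_rot: [-2.491, -1.914, -0.004]
ft_force: [-0.1, -1.2, 0.3]
finger_gap: 0.0633
t: 2.87
position: [0.3828, 0.2923, 0.055]
tool_rot: [-2.491, -1.913, -0.002]
ft_force: [0.0, 0.1, 8.9]
finger_gap: 0.0233
```

```bash
python3 -m pendant '[0,0,-0.03,0,0.01,0,0,-0.07,0,0.01,0,0,-0.11,0,0.01,0,0,-0.15,0,0.01,-0.02,0.02,-0.19,0,0.01,-0.05,0.045,-0.225,0,0.01,-0.08,0.07,-0.245,-5,0.01,-0.108,0.1,-0.245,-10,0.01,-0.135,0.125,-0.245,-17,0.01,-0.162,0.15,-0.245,-17,0.01,-0.19,0.175,-0.245,-17,0.01,-0.217,0.2,-0.245,-17,0.01]' 80
python3 -m pendant '[-0.06,0.027,0,0,0.01,-0.11,0.055,0,0,0.01,-0.15,0.075,0,0,0.01,-0.15,0.075,0,0,0.01,-0.15,0.075,0,0,0.01,-0.15,0.075,0,0,0.01,-0.15,0.075,0,0,0.01]'
python3 - <<'E'
from h import *
d,c,s=shot("wrist","w2"); print(s["position"],s["tool_rot"],s["joint_positions"].round(2))
for k,z in [('blue',.05),('orange',.088),('yellow',.059),('red',.059),('red2',.059)]:
    for b in blobs(hsv(d["color"],*COL[k]),100):
        r=cv2.minAreaRect(toplane(c,b[:,0],z).astype(np.float32)); print(k,np.round(cv2.minAreaRect(b)[0]),np.round(r[0],4),np.round(r[1],4),round(r[2],2))
E
```

```text
t: 3.87
position: [0.5184, 0.0313, 0.2996]
tool_rot: [-2.181, -2.261, -0.001]
ft_force: [0.6, 1.0, -2.0]
finger_gap: 0.0231
t: 4.45
position: [0.598, -0.114, 0.2987]
tool_rot: [-2.182, -2.259, 0.001]
ft_force: [0.2, 1.5, -2.8]
finger_gap: 0.0234
[ 0.59803898 -0.11400569  0.29870798] [-2.18167215e+00 -2.25854763e+00  1.07205349e-03] [-0.24  0.42  0.49  1.82 -0.24  0.96  0.38]
blue [334.  94.] [ 0.6062 -0.0094] [0.1703 0.1777] 1.3
blue [588. 236.] [ 0.9268 -0.2091] [0.1072 0.6284] 16.97
blue [155. 299.] [ 0.4018 -0.2432] [0.11   0.0335] 69.36
orange [369. 269.] [ 0.653  -0.1827] [0.0437 0.1462] 8.52
orange [281. 253.] [ 0.5585 -0.1641] [0.0206 0.0834] 1.87
yellow [297. 116.] [ 0.571  -0.0261] [0.0296 0.0289] 45.24
yellow [356. 124.] [ 0.632  -0.0323] [0.0295 0.029 ] 1.92
red2 [350.  54.] [0.6217 0.031 ] [0.0289 0.0286] 1.91
red2 [312.  57.] [0.585  0.0275] [0.0291 0.0293] 25.83
```

View pics/w2.png

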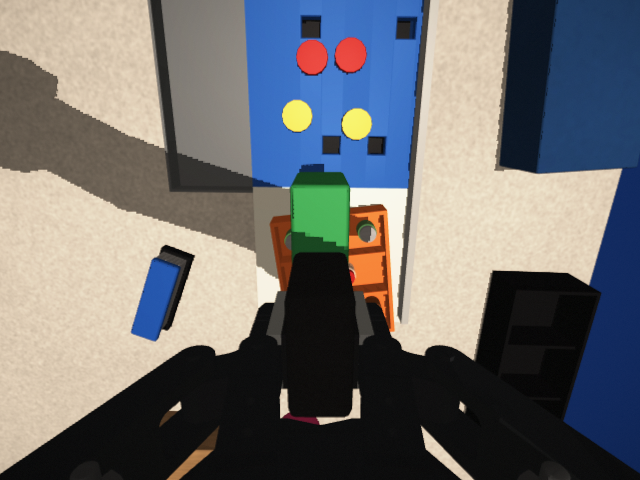

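The blue deck fills the top centre. The four sockets are at (311,27), (405,28), (331,145) and (376,146), the caps between them at (312,57), (350,54), (297,116) and (357,124), and the scraper hangs straight in the jaws. I'll fit the rack to the socket centres.

```bash
cat >> h.py <<'E'
def fitrigid(P,Q):  # Q = R P + t
    p0,q0=P.mean(0),Q.mean(0); H=(P-p0).T@(Q-q0); a=np.arctan2(H[0,1]-H[1,0],H[0,0]+H[1,1])
    R=np.array([[np.cos(a),-np.sin(a)],[np.sin(a),np.cos(a)]]); return a,q0-R@p0,(Q-(P@R.T+q0-R@p0))
E
python3 - <<'E'
from h import *
d,c,s=shot("wrist","w3"); print(s["position"],s["tool_rot"])
im=d["color"]; g=im.max(2)
P=np.array([[60,55],[-32,55],[38,-55],[-10,-55]])/1e3; Q=[]
for u in [(405,28),(311,27),(376,146),(331,145)]:
    best=min((b for b in blobs(((g<75)*255).astype(np.uint8),60)),key=lambda b:np.hypot(*(b[:,0].mean(0)-u)))
    r=cv2.minAreaRect(best); print(r); Q.append(toplane(c,r[0],.05)[0])
Q=np.array(Q); a,t,e=fitrigid(P,Q); print('rack',a,t,(e*1e3).round(1).tolist())
R=np.array([[np.cos(a),-np.sin(a)],[np.sin(a),np.cos(a)]])
for k in ('yellow','red2'):
    for b in blobs(hsv(im,*COL[k]),100): 
        q=toplane(c,cv2.minEnclosingCircle(b)[0],.059)[0]; print(k,q.round(4),(R.T@(q-t)).round(4))
np.savez("rack.npz",a=a,t=t)
M=Ro.from_rotvec(s["tool_rot"]).as_matrix()[:2,:2]; print(M.round(3))
for x,y in [(55,-5)]: w=R@[x/1e3,y/1e3]+t; print(w, 'delta tool', M.T@(w-s["position"][:2]))
print('tooly angle - rack',np.arctan2(M[1,1],M[0,1])-a)
E
```

```text
[ 0.59801915 -0.11300584  0.29882898] [-2.17978277e+00 -2.26020815e+00  4.67058498e-04]
((406.5, 29.0), (20.0, 19.0), 90.0)
((311.0, 28.0), (20.0, 18.0), 90.0)
((376.0, 146.5), (17.0, 16.0), 90.0)
((331.5, 145.5), (17.0, 17.0), 90.0)
rack 0.020798892431231095 [0.61624621 0.00156778] [[0.2, 0.2], [-0.1, -0.3], [-0.5, -0.1], [0.4, 0.2]]
yellow [ 0.5711 -0.0262] [-0.0457 -0.0268]
yellow [ 0.6316 -0.0319] [ 0.0146 -0.0338]
red2 [0.6224 0.0307] [0.0067 0.029 ]
red2 [0.585  0.0276] [-0.0307  0.0267]
[[-0.036  0.999]
 [ 0.999  0.036]]
[ 0.6713383  -0.00228728] delta tool [0.10799061 0.07728081]
tooly angle - rack 0.015425439119288103
```

```bash
python3 -m pendant '[0.03,0.02,0,0.9,0.01,0.065,0.045,0,0.9,0.01,0.1,0.07,0,0.9,0.01,0.11,0.0753,0.02,0.9,0.01,0.11,0.0753,0.05,0.9,0.01,0.11,0.0753,0.085,0.9,0.01,0.11,0.0753,0.12,0.9,0.01,0.11,0.0753,0.15,0.9,0.01,0.11,0.0753,0.17,0.9,0.01,0.11,0.0753,0.17,0.9,0.01,0.11,0.0753,0.17,0.9,0.01,0.11,0.0753,0.17,0.9,0.01]'
python3 - <<'E'
from h import *
d,c,s=shot("wrist","w4"); print(s["position"],s["tool_rot"],s["ft_force"]); r=np.load("rack.npz"); a=r["a"]
R=np.array([[np.cos(a),-np.sin(a)],[np.sin(a),np.cos(a)]]); print(R.T@(s["position"][:2]-r["t"]))
M=Ro.from_rotvec(s["tool_rot"]).as_matrix()[:2,:2]; print('tooly angle - rack',np.arctan2(M[1,1],M[0,1])-a)
E
```

```text
t: 5.55
position: [0.6708, -0.0007, 0.1309]
tool_rot: [2.197, 2.244, 0.002]
ft_force: [0.1, -0.7, -1.2]
finger_gap: 0.0233
[ 0.67075027 -0.00071651  0.13088323] [2.19731977e+00 2.24360319e+00 2.19507503e-03] [ 0.09021988 -0.74638802 -1.2201554 ]
[ 0.05444477 -0.00341734]
tooly angle - rack 4.430787757541549e-05
```

```bash
python3 -m pendant '[0,0,0.012,0,0.01,0,0,0.0235,0,0.01,0,0,0.0235,0,0.01,0,0,0.0235,0,0.01]'
python3 -m pendant '[0,-0.006,0,0,0.01,0,-0.018,0,0,0.01,0,-0.03,0,0,0.01,0,-0.042,0,0,0.01,0,-0.054,0,0,0.01,0,-0.066,0,0,0.01,0,-0.078,0,0,0.01,0,-0.09,0,0,0.01,0,-0.1,0,0,0.01,0,-0.11,0,0,0.01,0,-0.12,0,0,0.01,0,-0.128,0,0,0.01]'
python3 -m pendant '[0,-0.012,0,0,0.01,0,-0.024,0,0,0.01,0,-0.036,0,0,0.01,0,-0.036,0,0,0.01,0,-0.036,0,0,0.01,0,-0.036,-0.02,0,0.01,0,-0.036,-0.05,0,0.01,0,-0.036,-0.09,0,0.01,0,-0.036,-0.12,0,0.01,0,-0.036,-0.12,0,0.01,0,-0.036,-0.12,0,0.01]'
python3 - <<'E'
from h import *
r=np.load("rack.npz"); a=r["a"]
R=np.array([[np.cos(a),-np.sin(a)],[np.sin(a),np.cos(a)]])
for n in ("scene","side","wrist"):
    d,c,s=shot(n,n+"5"); im=d["color"]
    for k in ('yellow','red2'):
        for b in blobs(hsv(im,*COL[k]),10): 
            p=cv2.minEnclosingCircle(b)[0]
            for z in(.059,.015):
                q=R.T@(toplane(c,p,z)[0]-r["t"])
                if abs(q[0])<.25 and abs(q[1])<.13: print(n,k,cv2.contourArea(b),np.round(p),z,q.round(3))
print(s["position"])
E
```

```text
t: 5.93
position: [0.6698, -0.0013, 0.1051]
tool_rot: [-2.199, -2.243, 0.0]
ft_force: [-0.3, 0.3, -2.6]
finger_gap: 0.0232
t: 6.93
position: [0.541, -0.004, 0.1058]
tool_rot: [-2.199, -2.243, 0.0]
ft_force: [0.9, 0.2, -1.9]
finger_gap: 0.0232
t: 7.85
position: [0.5078, -0.0043, 0.2274]
tool_rot: [2.197, 2.242, 0.006]
ft_force: [-1.1, 0.1, -2.6]
finger_gap: 0.023
scene yellow 27.5 [316. 261.] 0.059 [-0.096 -0.051]
scene yellow 27.5 [316. 261.] 0.015 [-0.128 -0.01 ]
scene red2 22.0 [320. 254.] 0.059 [-0.104 -0.028]
scene red2 22.0 [320. 254.] 0.015 [-0.137  0.014]
side yellow 82.0 [312. 256.] 0.059 [-0.153 -0.052]
side yellow 82.0 [312. 256.] 0.015 [-0.124 -0.011]
side yellow 44.0 [334. 268.] 0.059 [-0.135 -0.121]
side yellow 44.0 [334. 268.] 0.015 [-0.106 -0.083]
side red2 78.0 [304. 249.] 0.059 [-0.154 -0.019]
side red2 78.0 [304. 249.] 0.015 [-0.126  0.024]
wrist red2 219.0 [292. 186.] 0.059 [-0.134  0.026]
wrist red2 219.0 [292. 186.] 0.015 [-0.138  0.019]
wrist red2 87.5 [318. 166.] 0.059 [-0.112  0.043]
wrist red2 87.5 [318. 166.] 0.015 [-0.112  0.039]
[ 0.50603687 -0.00427983  0.22515279]
```

```bash
python3 -m pendant '[0.03,-0.012,0,0,0.01,0.065,-0.025,0,0,0.01,0.1,-0.04,0,0,0.01,0.135,-0.053,0,0,0.01,0.17,-0.067,0,0,0.01,0.205,-0.08,0.01,0,0.01,0.24,-0.094,0.03,0,0.01,0.27,-0.106,0.055,0,0.01,0.29,-0.114,0.085,0,0.01,0.299,-0.117,0.115,0,0.01,0.299,-0.117,0.14,0,0.01,0.299,-0.117,0.155,0,0.01]'
python3 -m pendant '[0,0,0.005,0,0.01,0,0,0.008,0,0.01,0,0,0.01,0,0.01,0,0,0.01,0,0.01,0,0,0.01,0,0.01]'
```

```text
t: 9.0
position: [0.3814, 0.2918, 0.0669]
tool_rot: [-2.197, -2.245, 0.008]
ft_force: [-0.3, -0.5, -1.9]
finger_gap: 0.0228
t: 9.42
position: [0.3836, 0.2921, 0.0615]
tool_rot: [2.2, 2.243, 0.002]
ft_force: [-1.0, -0.6, -2.4]
finger_gap: 0.0231
```

```bash
python3 - <<'E'
import cv2
a=cv2.imread("pics/side5.png")[180:330,230:450]; cv2.imwrite("pics/side5c.png",cv2.resize(a,None,fx=3.5,fy=3.5,interpolation=cv2.INTER_CUBIC))
E
```

```text
(no output)
```

View pics/side5c.png

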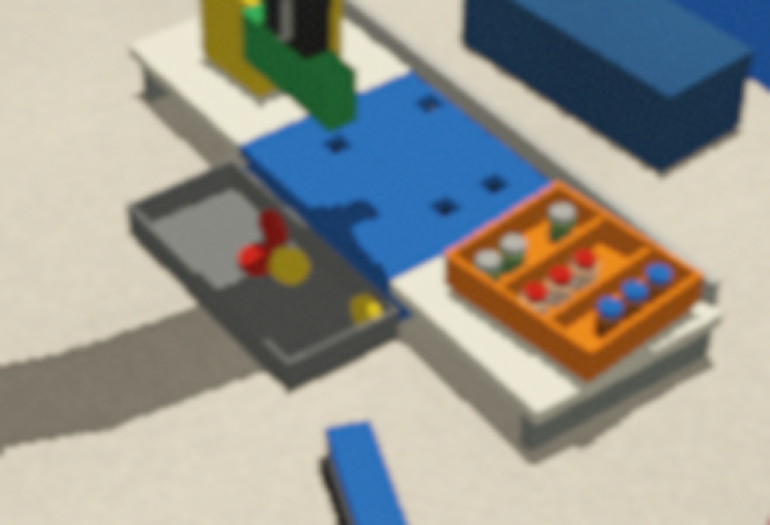

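The crop shows all four caps in the trough: reds at (272,225) and (255,260), yellows at (290,265) and (365,308). The deck is bare and the tray untouched. Next I lower the scraper and release it.

```bash
python3 -m pendant '[0,0,0.003,0,0.01,0,0,0.005,0,0.01,0,0,0.005,0,0.01,0,0,0.005,0,0.01]'
```

```text
t: 9.75
position: [0.3832, 0.292, 0.0559]
tool_rot: [-2.199, -2.243, -0.0]
ft_force: [0.3, -0.3, -1.7]
finger_gap: 0.0233
```

```bash
python3 -m pendant '[0,0,0.001,0,0.01,0,0,0.002,0,0.01,0,0,0.002,0,0.01]'
python3 -m pendant '[0,0,0,0,0.03,0,0,0,0,0.05,0,0,0,0,0.085,0,0,0,0,0.085,0,0,0,0,0.085,0,0,0,0,0.085,0,0,-0.03,0,0.085,0,0,-0.07,0,0.085,0,0,-0.11,0,0.085,0,0,-0.15,0,0.085,0,0,-0.19,0,0.085,0,0,-0.22,0,0.085]'
```

```text
t: 10.0
position: [0.3834, 0.2921, 0.0546]
tool_rot: [-2.199, -2.243, -0.002]
ft_force: [-1.3, -0.1, 14.8]
finger_gap: 0.0231
t: 11.0
position: [0.3835, 0.2917, 0.2767]
tool_rot: [2.2, 2.243, 0.003]
ft_force: [1.0, 1.2, -0.3]
finger_gap: 0.085
```

```bash
python3 -m pendant '[-0.587,0.205,-0.023,0,0.085,-0.587,0.205,-0.023,0,0.085,-0.587,0.205,-0.023,0,0.085,-0.587,0.205,-0.023,0,0.085,-0.587,0.205,-0.023,0,0.085,-0.587,0.205,-0.023,0,0.085,-0.587,0.205,-0.023,0,0.085,-0.587,0.205,-0.023,0,0.085,-0.587,0.205,-0.023,0,0.085,-0.587,0.205,-0.023,0,0.085,-0.587,0.205,-0.023,0,0.085,-0.587,0.205,-0.023,0,0.085]'
python3 - <<'E'
from rig import manip; s=manip.state(); print(s["position"],s["tool_rot"],s["joint_positions"].round(2))
from h import *
f=np.load("scene0.npz");c=cam(f); print('bottle',toplane(c,[[177,425]],0.02),'glove',toplane(c,[[65,350],[108,325],[158,362],[120,392]],.07))
E
```

```text
t: 12.0
position: [0.5574, -0.1783, 0.2922]
tool_rot: [-2.199, -2.243, -0.0]
ft_force: [0.4, 0.6, 0.2]
finger_gap: 0.0851
[ 0.55739638 -0.17831621  0.2921684 ] [-2.19880168e+00 -2.24320081e+00 -1.44809899e-04] [-0.23  0.42  0.64  1.89 -0.31  0.94  0.57]
bottle [[ 0.58631016 -0.49191619]] glove [[ 0.34329783 -0.5433149 ]
 [ 0.3477142  -0.46240313]
 [ 0.49345685 -0.45232557]
 [ 0.49679866 -0.52782112]]
```

```bash
python3 -m pendant '[-0.035,0.013,-0.01,0,0.085,-0.07,0.025,-0.01,0,0.085,-0.1,0.038,-0.01,0,0.085,-0.113,0.042,-0.01,0,0.085,-0.113,0.042,-0.01,0,0.085,-0.113,0.042,-0.01,0,0.085,-0.113,0.042,-0.01,0,0.085,-0.113,0.042,-0.01,0,0.085]'
python3 - <<'E'
from h import *
d,c,s=shot("wrist","w6"); print(s["position"],s["joint_positions"].round(2)); r=np.load("rack.npz"); a=r["a"]
R=np.array([[np.cos(a),-np.sin(a)],[np.sin(a),np.cos(a)]])
for b in blobs(hsv(d["color"],*COL['orange']),300):
    r2=cv2.minAreaRect(toplane(c,b[:,0],.088).astype(np.float32)); print(cv2.contourArea(b),np.round(cv2.minAreaRect(b)[0]),np.round(r2[0],4),np.round(r2[1],4),r2[2], 'rack',R.T@(np.array(r2[0])-r["t"]))
E
```

```text
t: 12.67
position: [0.6014, -0.2867, 0.3022]
tool_rot: [-2.197, -2.245, -0.001]
ft_force: [1.0, 0.1, 1.1]
finger_gap: 0.0853
[ 0.60139913 -0.28665771  0.30217653] [-0.03  0.52  0.62  1.69 -0.34  1.04  0.72]
19392.5 [341. 103.] [ 0.6162 -0.1921] [0.1197 0.1402] 8.510945320129395 rack [-0.00406123 -0.19360682]
```

View pics/w6.png

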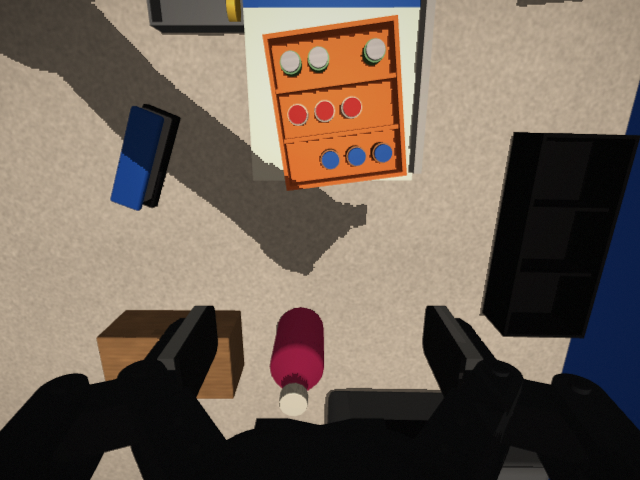

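The wrist view shows the whole tray from (265,35) to (406,188), measured at 119.7 × 140.2 mm. It is 7.3° askew, with its centre at rack (-4, -194) mm and clear of the fence. I'll square it against the fence with shut fingers, then push it along from its right end.

```bash
python3 -m pendant '[0.03,-0.02,0,0,0.0,0.06,-0.045,0.02,0,0,0.09,-0.06,0.04,0,0,0.108,-0.0713,0.07,0,0,0.108,-0.0713,0.1,0,0,0.108,-0.0713,0.13,0,0,0.108,-0.0713,0.16,0,0,0.108,-0.0713,0.19,0,0,0.108,-0.0713,0.22,0,0,0.108,-0.0713,0.234,0,0,0.108,-0.0713,0.234,0,0,0.108,-0.0713,0.234,0,0]' 30
python3 -m pendant '[0,0,0,0,0,0,0,0,0,0,0,0.005,0,0,0,0,0.01,0,0,0,0,0.014,0,0,0,0,0.017,0,0,0]'
```

```text
t: 13.72
position: [0.5278, -0.1814, 0.0683]
tool_rot: [-2.198, -2.243, 0.001]
ft_force: [-0.8, -0.6, -0.1]
finger_gap: -0.0002
t: 14.22
position: [0.5454, -0.1813, 0.0686]
tool_rot: [-2.199, -2.244, -0.0]
ft_force: [-3.8, -0.1, 2.8]
finger_gap: -0.0005
```

```bash
python3 -m pendant '[0,0.003,0,0,0,0,0.006,0,0,0,0,0.009,0,0,0,0,0.011,0,0,0,0,0.011,0,0,0]'; python3 -m pendant '[0,0.001,0,0,0,0,0.002,0,0,0,0,0.002,0,0,0]'
```

```text
t: 14.63
position: [0.555, -0.181, 0.068]
tool_rot: [-2.198, -2.242, 0.001]
ft_force: [-5.0, 1.9, 4.2]
finger_gap: 0.0002
t: 14.88
position: [0.5556, -0.1807, 0.0679]
tool_rot: [-2.196, -2.24, 0.003]
ft_force: [-9.7, 1.1, 6.1]
finger_gap: 0.0
```

```bash
python3 -m pendant '[0,0.001,0,0,0,0,0.002,0,0,0,0,0.002,0,0,0]'
python3 - <<'E'
from h import *
r=np.load("rack.npz"); a=r["a"]; R=np.array([[np.cos(a),-np.sin(a)],[np.sin(a),np.cos(a)]])
for n in ("scene","side"):
    d,c,s=shot(n,n+"7"); m=hsv(d["color"],*COL['orange'])
    b=blobs(m,300)
    for k in b: print(n,cv2.contourArea(k))
    h=cv2.convexHull(np.vstack(b)[:,0])
    q=cv2.approxPolyDP(h,4,True)[:,0]; w=(toplane(c,q,.088)-r["t"])@R; print(q.tolist(),w.round(3).tolist())
E
```

```text
t: 15.13
position: [0.5565, -0.1801, 0.0677]
tool_rot: [-2.195, -2.238, 0.003]
ft_force: [-12.2, 2.9, 8.5]
finger_gap: 0.0002
scene 3887.0
scene 2320.0
[[317, 356], [269, 330], [0, 78], [0, 44], [132, 19], [169, 36], [355, 301], [353, 313]] [[0.087, -0.277], [-0.019, -0.287], [-1.862, 0.015], [-2.417, 0.246], [-2.422, 1.019], [-1.909, 0.912], [0.062, -0.126], [0.078, -0.155]]
side 1651.5
[[395, 231], [434, 258], [431, 267], [402, 285], [377, 268], [378, 256]] [[0.061, -0.124], [0.07, -0.261], [0.041, -0.281], [-0.058, -0.287], [-0.069, -0.208], [-0.038, -0.175]]
```

```bash
python3 - <<'E'
import cv2,numpy as np
a=cv2.imread("pics/side7.png")[200:310,340:460]; b=cv2.imread("pics/scene7.png")[260:370,250:380]
f=lambda x:cv2.resize(x,(400,int(x.shape[0]*400/x.shape[1])),interpolation=cv2.INTER_CUBIC)[:338]
cv2.imwrite("pics/c7.png",np.hstack([f(a),f(b)]))
E
```

```text
(no output)
```

View pics/c7.png

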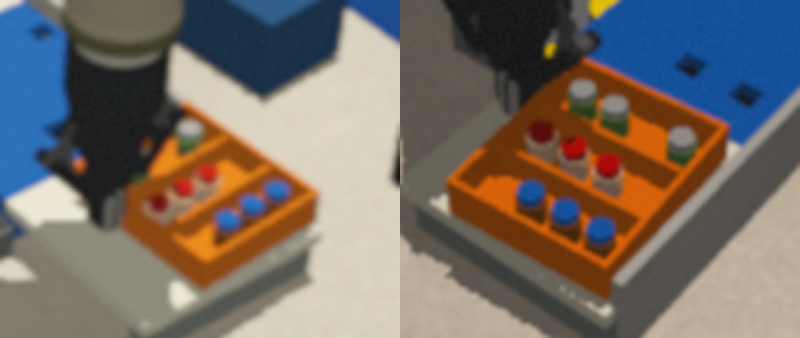

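In the crops the tray is level, with its near-right corner touching the fence and its left end still a few mm off. Force is building, so I'll stop pushing there. Spread fingers on the right end face will square it and drive it along.

```bash
python3 -m pendant '[0,-0.012,0,0,0,0,-0.025,0,0,0,0,-0.025,-0.03,0,0,0,-0.025,-0.07,0,0.07,-0.03,-0.01,-0.1,0,0.07,-0.065,0.02,-0.12,0,0.07,-0.1,0.055,-0.12,0,0.07,-0.1127,0.0735,-0.12,0,0.07,-0.1127,0.0735,-0.1,0,0.07,-0.1127,0.0735,-0.06,0,0.07,-0.1127,0.0735,-0.03,0,0.07,-0.1127,0.0735,-0.01,0,0.07]' 30
python3 -m pendant '[0,0,0.01,0,0.07,0,0,0.02,0,0.07,0,0,0.02,0,0.07,0,0,0.02,0,0.07]'
python3 - <<'E'
from h import *
r=np.load("rack.npz"); a=r["a"]; R=np.array([[np.cos(a),-np.sin(a)],[np.sin(a),np.cos(a)]])
d,c,s=shot("wrist","w8"); print(s["position"],R.T@(s["position"][:2]-r["t"]),s["joint_positions"].round(2))
for b in blobs(hsv(d["color"],*COL['orange']),300):
    r2=cv2.minAreaRect(toplane(c,b[:,0],.088).astype(np.float32)); print(cv2.contourArea(b),np.round(cv2.minAreaRect(b)[0]),np.round(r2[1],4),r2[2], 'rack',R.T@(np.array(r2[0])-r["t"]))
E
```

```text
t: 16.23
position: [0.6356, -0.292, 0.075]
tool_rot: [-2.198, -2.242, 0.001]
ft_force: [-0.9, 0.8, 0.5]
finger_gap: 0.07
t: 16.57
position: [0.6363, -0.2929, 0.0589]
tool_rot: [2.199, 2.243, 0.0]
ft_force: [-0.0, -0.3, -0.0]
finger_gap: 0.0702
[ 0.63628825 -0.29289476  0.05889565] [ 0.01391365 -0.29481567] [ 0.09  0.81  0.44  1.8  -0.53  0.65  0.85]
79556.0 [307. 142.] [0.1205 0.0857] 4.984552383422852 rack [ 0.01297524 -0.22212074]
```

```bash
python3 -m pendant '[0.008,0,0,0,0.07,0.016,0,0,0,0.07,0.022,0,0,0,0.07,0.028,0,0,0,0.07,0.034,0,0,0,0.07,0.04,0,0,0,0.07,0.046,0,0,0,0.07,0.052,0,0,0,0.07,0.058,0,0,0,0.07,0.064,0,0,0,0.07,0.07,0,0,0,0.07,0.07,0,0,0,0.07]'
python3 - <<'E'
from h import *
r=np.load("rack.npz"); a=r["a"]; R=np.array([[np.cos(a),-np.sin(a)],[np.sin(a),np.cos(a)]])
d,c,s=shot("wrist","w9"); print(s["position"],R.T@(s["position"][:2]-r["t"]),s["joint_positions"].round(2))
for b in blobs(hsv(d["color"],*COL['orange']),300):
    r2=cv2.minAreaRect(toplane(c,b[:,0],.088).astype(np.float32)); print(cv2.contourArea(b),np.round(cv2.minAreaRect(b)[0]),np.round(r2[1],4),r2[2], 'rack',R.T@(np.array(r2[0])-r["t"]))
E
```

```text
t: 17.62
position: [0.6346, -0.2202, 0.058]
tool_rot: [-2.197, -2.244, -0.002]
ft_force: [0.3, -0.0, 0.7]
finger_gap: 0.0696
[ 0.6345901  -0.22016253  0.0579783 ] [ 0.01372851 -0.22206386] [-0.02  0.79  0.44  1.86 -0.55  0.61  0.79]
86889.5 [325. 161.] [0.1203 0.0994] 1.1472251415252686 rack [ 0.01485562 -0.16062366]
13362.5 [324.  19.] [0.109  0.0092] 1.1503525972366333 rack [ 0.01496013 -0.11555939]
```

```bash
python3 -m pendant '[0.006,0,0,0,0.07,0.016,0,0,0,0.07,0.027,0,0,0,0.07,0.038,0,0,0,0.07,0.049,0,0,0,0.07,0.06,0,0,0,0.07,0.071,0,0,0,0.07,0.082,0,0,0,0.07,0.093,0,0,0,0.07,0.103,0,0,0,0.07,0.112,0,0,0,0.07,0.118,0,0,0,0.07]'
python3 -m pendant '[0.003,0,0,0,0.07,0.006,0,0,0,0.07,0.009,0,0,0,0.07,0.011,0,0,0,0.07,0.013,0,0,0,0.07,0.014,0,0,0,0.07,0.014,0,0,0,0.07]'
python3 - <<'E'
from h import *
r=np.load("rack.npz"); a=r["a"]; R=np.array([[np.cos(a),-np.sin(a)],[np.sin(a),np.cos(a)]])
d,c,s=shot("wrist","w10"); print(s["position"],R.T@(s["position"][:2]-r["t"]),s["ft_force"])
for b in blobs(hsv(d["color"],*COL['orange']),300):
    r2=cv2.minAreaRect(toplane(c,b[:,0],.088).astype(np.float32)); print(cv2.contourArea(b),np.round(cv2.minAreaRect(b)[0]),np.round(r2[1],4),r2[2], 'rack',R.T@(np.array(r2[0])-r["t"]))
E
```

```text
t: 18.67
position: [0.6321, -0.1031, 0.0583]
tool_rot: [-2.198, -2.244, -0.0]
ft_force: [-0.7, -2.7, -0.8]
finger_gap: 0.0698
t: 19.25
position: [0.6318, -0.0905, 0.0583]
tool_rot: [-2.199, -2.243, -0.0]
ft_force: [-0.5, -0.1, -0.3]
finger_gap: 0.07
[ 0.63175734 -0.09051706  0.05828745] [ 0.01359265 -0.09238751] [-0.50623999 -0.05992987 -0.32690724]
99455.5 [324. 161.] [0.1203 0.0996] 1.2212424278259277 rack [ 0.01469558 -0.0308199 ]
13519.0 [324.  20.] [0.1088 0.0095] 1.0629537105560303 rack [0.01469031 0.01407167]
```

```bash
python3 -m pendant '[0.001,0,0,0,0.07,0.002,0,0,0,0.07,0.003,0,0,0,0.07,0.004,0,0,0,0.07,0.005,0,0,0,0.07,0.006,0,0,0,0.07,0.007,0,0,0,0.07,0.008,0,0,0,0.07,0.008,0,0,0,0.07,0.008,0,0,0,0.07]'
python3 -m pendant '[0.0007,0,0,0,0.07,0.0014,0,0,0,0.07,0.002,0,0,0,0.07,0.002,0,0,0,0.07,0.002,0,0,0,0.07]'
cat > trk.py <<'E'
from h import *; import sys
r=np.load("rack.npz"); a=r["a"]; R=np.array([[np.cos(a),-np.sin(a)],[np.sin(a),np.cos(a)]])
d,c,s=shot("wrist",sys.argv[1]); print(s["position"],R.T@(s["position"][:2]-r["t"]),s["ft_force"])
for b in blobs(hsv(d["color"],*COL['orange']),300):
    r2=cv2.minAreaRect(b); print(cv2.contourArea(b),r2)
    for z in (.088,.08): r3=cv2.minAreaRect(toplane(c,b[:,0],z).astype(np.float32)); print(z,np.round(r3[1],4),r3[2],R.T@(np.array(r3[0])-r["t"]))
E
python3 trk.py w11
```

```text
t: 20.13
position: [0.6317, -0.0822, 0.0583]
tool_rot: [-2.199, -2.244, -0.0]
ft_force: [0.1, -1.1, 0.2]
finger_gap: 0.0702
t: 20.55
position: [0.6316, -0.0806, 0.0583]
tool_rot: [2.199, 2.243, 0.0]
ft_force: [0.8, 0.7, -0.6]
finger_gap: 0.0698
[ 0.63158244 -0.08062837  0.05831671] [ 0.01362345 -0.08249733] [ 0.7902416   0.74949419 -0.58893082]
107815.0 ((323.0, 155.5), (311.0, 410.0), 90.0)
0.088 [0.1124 0.0952] 1.0663297176361084 [ 0.01440782 -0.01886509]
0.08 [0.1203 0.1019] 1.0663319826126099 [ 0.01446579 -0.01990154]
```

```bash
python3 -m pendant '[-0.01,0,0,0,0.07,-0.03,0,0,0,0.07,-0.05,0,-0.02,0,0.07,-0.06,0,-0.06,0,0.07,-0.07,0,-0.1,0,0.085,-0.08,0,-0.14,0,0.085,-0.09,0,-0.18,0,0.085,-0.1,0,-0.22,0,0.085,-0.1,0,-0.245,0,0.085,-0.1,0,-0.245,0,0.085,-0.1,0,-0.245,0,0.085,-0.1,0,-0.245,0,0.085]'
python3 trk.py w12; python3 - <<'E'
from h import *
r=np.load("rack.npz"); a=r["a"]; R=np.array([[np.cos(a),-np.sin(a)],[np.sin(a),np.cos(a)]])
for n in ("scene","side"): 
    d,c,s=shot(n,n+"12"); im=d["color"]
    for k in ('yellow','red2'):
        for b in blobs(hsv(im,*COL[k]),10): 
            p=cv2.minEnclosingCircle(b)[0]; q=R.T@(toplane(c,p,.012)[0]-r["t"])
            if -.25<q[0]<-.08 and abs(q[1])<.13: print(n,k,cv2.contourArea(b),np.round(p),q.round(3))
a=cv2.imread("pics/side12.png")[170:310,190:400]; b=cv2.imread("pics/scene12.png")[170:350,250:450]
f=lambda x:cv2.resize(x,(400,int(x.shape[0]*400/x.shape[1])),interpolation=cv2.INTER_CUBIC)[:266]
cv2.imwrite("pics/c12.png",np.hstack([f(a),f(b)]))
a=cv2.imread("pics/w12.png"); cv2.imwrite("pics/w12.png",a)
E
```

```text
t: 21.6
position: [0.633, -0.1805, 0.3026]
tool_rot: [-2.199, -2.243, 0.0]
ft_force: [-0.1, 0.1, -0.9]
finger_gap: 0.0851
[ 0.63303141 -0.18050315  0.30256662] [ 0.01299497 -0.18238064] [-0.0893335   0.09343643 -0.92143213]
9717.0 ((321.5, 44.5), (89.0, 135.0), 90.0)
0.088 [0.117  0.0711] 1.0670857429504395 [ 0.01441697 -0.03554669]
0.08 [0.1196 0.0727] 1.0670886039733887 [ 0.01444688 -0.03401129]
scene yellow 44.5 [316. 261.] [-0.129 -0.008]
scene yellow 12.5 [298. 276.] [-0.129 -0.08 ]
scene red2 18.0 [320. 254.] [-0.139  0.017]
side yellow 86.5 [312. 255.] [-0.12  -0.005]
side yellow 44.0 [334. 268.] [-0.104 -0.079]
side red2 81.0 [304. 248.] [-0.123  0.031]
```

View pics/c12.png

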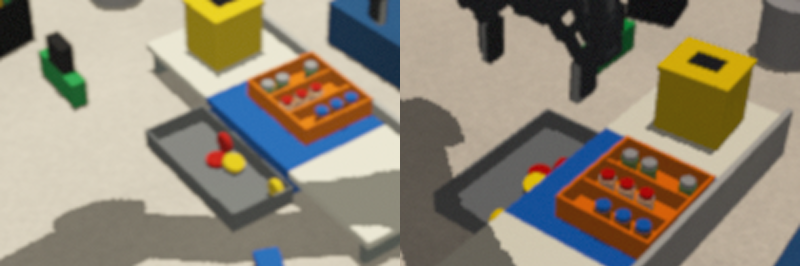

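View pics/w12.png

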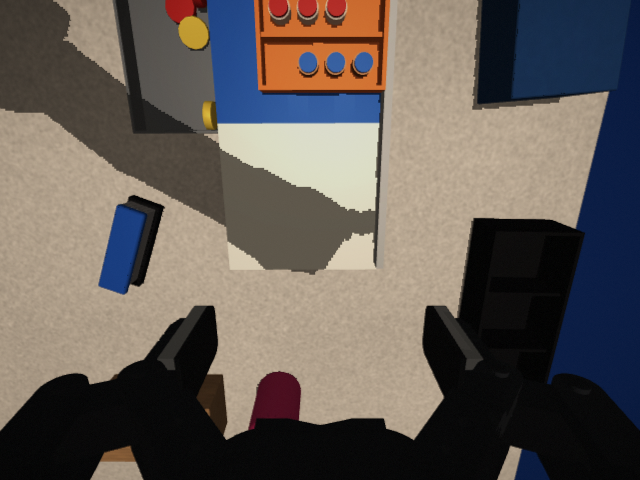

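The side and scene crops show the tray flat in the dock, the caps in the trough, and the scraper upright on the desk at (62,70). One yellow cap leans on its edge near the trough's inner wall (wrist (209,115)). I'll check its x position and the tray's level from the corner heights before handing in.

```bash
python3 - <<'E'
from h import *
r=np.load("rack.npz"); a=r["a"]; R=np.array([[np.cos(a),-np.sin(a)],[np.sin(a),np.cos(a)]])
f=np.load("w12.npz"); c=cam(f,f)
for z in (.01,.02,.03): print(z,((toplane(c,[[203,115],[209,115],[215,115]],z)-r["t"])@R).round(4).tolist())
# tray heights: two-view ray crossing of blue/red vial tops is coarse; compare rim corners per view with expected home corners
E0=np.array([[x,y] for x in(-60,60) for y in(-70,70)])/1e3+[.014,0]; W=np.c_[E0@R.T+r["t"],np.full(4,.08)]
for n in("scene12","side12"):
    d=np.load(n+".npz"); K,Rt,o=cam(d); rv=Rt.T
    p=cv2.projectPoints(W,cv2.Rodrigues(rv)[0],-rv@o,K,None)[0][:,0]
    h=[b for b in blobs(hsv(d["color"],*COL['orange']),300) if 270<b[:,0,0].mean()<420 and b[:,0,1].mean()>200]
    P=np.vstack(h)[:,0]; print(n,[(q.round(1).tolist(),P[np.argmin(np.hypot(*(P-q).T))].tolist()) for q in p])
E
```

```text
0.01 [[-0.1214, -0.0912], [-0.1145, -0.0912], [-0.1076, -0.0912]]
0.02 [[-0.1183, -0.0915], [-0.1115, -0.0915], [-0.1048, -0.0915]]
0.03 [[-0.1152, -0.0918], [-0.1086, -0.0918], [-0.102, -0.0918]]
scene12 [([328.6, 267.1], [329, 267]), ([364.3, 237.0], [363, 238]), ([374.9, 291.2], [375, 291]), ([408.6, 257.3], [406, 258])]
side12 [([349.8, 237.6], [346, 241]), ([318.7, 211.0], [321, 212]), ([385.3, 221.1], [384, 222]), ([353.3, 196.1], [353, 198])]
```

```bash
python3 -c "
from rig import manip; print(manip.job_done(), manip.state()['t'])"
```

```text
the job is handed in; nothing more can be done
the job is handed in; nothing more can be done
```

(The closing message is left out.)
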